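# Line up the bisque beakers for glazing

### The job

Set the four unglazed terracotta beakers out for glazing on the row of white discs, one to a disc in order of height, the tallest on the disc next to the jar of brushes and the shortest at the far end, next to the blue mug. Each must stand upright with its whole foot on its disc; set them down gently, never dropping one, and leave the jar and the mug where they are.

Things in the scene. Friction and masses are not known exactly. Their poses are not given: they have to be found in the camera images.
- short_mid (a point): Centre (half-way up, on the axis) of the shortest of four loose unglazed terracotta beakers: a straight round open cup, mouth up, 50 mm high, 56 mm outside diameter (foot 50 mm across, rounded out over the lowest 6 mm), wall 4 mm. z is its axis, up. Mass 0.1 to 0.3 kg. Stands on the table at the start. Best gripped round the outside about 25 mm below its rim.
- low_mid (a point): Centre (half-way up, on the axis) of the second shortest of four loose unglazed terracotta beakers: a straight round open cup, mouth up, 65 mm high, 56 mm outside diameter (foot 50 mm across, rounded out over the lowest 6 mm), wall 4 mm. z is its axis, up. Mass 0.1 to 0.3 kg. Stands on the table at the start. Best gripped round the outside about 25 mm below its rim.
- high_mid (a point): Centre (half-way up, on the axis) of the second tallest of four loose unglazed terracotta beakers: a straight round open cup, mouth up, 80 mm high, 56 mm outside diameter (foot 50 mm across, rounded out over the lowest 6 mm), wall 4 mm. z is its axis, up. Mass 0.1 to 0.3 kg. Stands on the table at the start. Best gripped round the outside about 25 mm below its rim.
- tall_mid (a point): Centre (half-way up, on the axis) of the tallest of four loose unglazed terracotta beakers: a straight round open cup, mouth up, 95 mm high, 56 mm outside diameter (foot 50 mm across, rounded out over the lowest 6 mm), wall 4 mm. z is its axis, up. Mass 0.1 to 0.3 kg. Stands on the table at the start. Best gripped round the outside about 25 mm below its rim.
- disc_a: The first (at the board's -y end) of four equal white round plaster discs in a row on the ware board; 80 mm across, 6 mm thick, fixed. Origin at the centre of its underside, so its top is 6 mm above the origin (22 mm above the table). z is up; y runs along the row towards disc d, x across it. The discs stand 95 mm apart, centre to centre, on a fixed plywood board 400 mm long (along the row), 120 mm wide and 16 mm high.
- disc_b: The second of four equal white round plaster discs in a row on the ware board; 80 mm across, 6 mm thick, fixed. Origin at the centre of its underside, so its top is 6 mm above the origin (22 mm above the table). z is up; y runs along the row towards disc d, x across it. The discs stand 95 mm apart, centre to centre, on a fixed plywood board 400 mm long (along the row), 120 mm wide and 16 mm high.
- disc_c: The third of four equal white round plaster discs in a row on the ware board; 80 mm across, 6 mm thick, fixed. Origin at the centre of its underside, so its top is 6 mm above the origin (22 mm above the table). z is up; y runs along the row towards disc d, x across it. The discs stand 95 mm apart, centre to centre, on a fixed plywood board 400 mm long (along the row), 120 mm wide and 16 mm high.
- disc_d: The fourth (at the board's +y end) of four equal white round plaster discs in a row on the ware board; 80 mm across, 6 mm thick, fixed. Origin at the centre of its underside, so its top is 6 mm above the origin (22 mm above the table). z is up; y runs along the row towards disc d, x across it. The discs stand 95 mm apart, centre to centre, on a fixed plywood board 400 mm long (along the row), 120 mm wide and 16 mm high.
- jar: Loose glass jar holding brushes: 64 mm across, glass 90 mm high, brush tips to 170 mm. Origin at the centre of its underside. It stands on the table just past one end of the ware board, about 105 mm beyond the centre of the nearest disc; which end varies.
- mug: Loose blue glazed mug with a handle: 72 mm across, 85 mm high. Origin at the centre of its underside, handle towards its +y. It stands on the table just past the other end of the ware board, opposite the jar.
Things that resemble listed ones, but are neither listed nor needed, are in the scene too. Leave any green look-alike of the part that bears high_mid alone.

How it is judged:
By the outcome, as a careful person would: the job done as asked, in the order asked, and still so for the second after the job is handed in, with the robot touching nothing.
It also fails if it takes over 93 s, if anything falls off the work surface, if the arm or the gripper's body presses on something with over 40 N, if the wrist force passes 120 N, or if a joint passes its speed limit or range.

### The arm

A 7-joint arm with a two-finger parallel gripper is mounted at the origin on the work surface. World frame = base frame: x ahead of the robot, y to its left, z up, the work surface at z = 0. Lengths are in m, angles in rad, forces in N, time in s.
With the tool pointing down it reaches from about 0.35 to 0.9 m from the base axis. Payload 19.9 kg.
Tool frame: the origin (TCP) lies on the centre line of the jaws, within the pads' length; the fingertips stand 17 mm ahead of it and the grasp point (between the pads) lies 2 mm behind it (ctrl.tcp_to_tips is the distance from the TCP to the fingertips, in m); x points along the fingers, z is the direction in which the jaws open and shut, and the axes are right-handed (so a half turn about x gives the same grasp; the last joint's range is limited). The gripper opens to 85 mm and grips with 20 to 120 N. Pads are 22 mm wide; open, the fingers measure 114 mm over their backs; the gripper's body (76 mm by 85 mm) begins 54 mm behind the grasp point. The pads swing forward as they close: fully open they stand 13 mm farther back than shut.
Start: joints at [-1.317, 0.417, -0.01, 1.614, 0.005, 1.111, -0.053], TCP at [0.182, 0.598, 0.214] pointing down, gripper open.
Joint ranges: [-2.81, 2.81], [-0.39, 2.02], [-1.27, 1.25], [0.06, 2.57], [-1.19, 4.33], [0.19, 2], [-2.82, 2.82]. Speed limits (rad/s): [1.89, 1.89, 2.39, 2.39, 3.01, 3.01, 3.01].

### API

Orientations are given as a rotation vector (axis times angle).
In Python, from workcell import sensors, imaging, ctrl gives the robot as it stands.
- The arm moves only by the shell command python3 -m handwheel 'ROWS'. ROWS is JSON, a list of rows, each a list of 7 numbers: the shift along the world's x, y, z in mm, then the turn, a rotation vector about the world's x, y, z in degrees, then the finger opening in mm, from 0 to 85.4. In form: [[dx, dy, dz, ax, ay, az, gripper], ...]. A call has 1 to 12 rows; each row shifts and turns the pose as measured when the row begins; what a row does not reach is not made up. A row lasts 1/8 s, in which the tool goes at most 62.5 mm and 10.7 degrees, less where a joint would pass 70% of its speed; a pose out of reach is approached as far as the arm can. A call with a gripper value outside its range is refused whole. The fingers move at their own pace and stop on an object; the grip force is fixed at half the most. Time passes only in rows, so rows that do not move let the fingers close. It gives the time, the measured TCP pose, the force and the opening at its end, in the units of the state.
- sensors.get_obs(): the state, without advancing time (a new reading comes with each control period).
- imaging.capture(name): name is "side" or "top" or "wrist"; returns the picture (400x640x3 uint8, blue, green, red); there is no depth.
- imaging.camera_info(name): a dict with "fx", "fy", "cx", "cy" (pixels), "D" ([k1, k2, p1, p2, k3] as OpenCV has them; the pictures are not rectified), "R" (3x3) and "t" (3): a world point X has camera coordinates R X + t. Camera axes: x right, y down, z forward; pixel columns grow to the right and rows downward; lengths in m; the calibration is good to about 2 mm. A picture is of the moment at which its call begins: read the wrist's pose just before it. camera_info takes no time and is no camera call; for the wrist camera it gives the pose at the moment of the call.
- ctrl.sign_off(): hands the job in, once; it reports no verdict.
The state is a dict: "clock": time; "joints": joint angles; "qvel": joint speeds; "joint_torque": joint torques, N m; "tcp_pos": TCP position; "orientation": TCP orientation; "wrist_force": force on the tool from outside, world axes, zero at the start; "torque": the same for the moment, N m; "gripper_width": opening from 0.0 (shut) to 1.0 (fully open).
Only numpy, scipy, OpenCV 4.12 (cv2) and the standard library are available. Lean on these libraries where they do the work, as an engineer would, in place of code of your own. Each camera call takes 0.05 s, during which the arm holds its last target. There are 200 camera calls.

## Working session

There is one attempt and no reset: what is moved stays moved. The work goes in short steps, Python scripts to look and compute and a shell command to move; the robot and the scene stay as the last step left them, time stands still between calls to the robot, and variables do not carry over. Pictures are saved under pics/ and viewed, about 12 in all and at most 16, crops included, and the job is handed in when it is done.

```bash
mkdir -p pics; ls; python3 - <<'E'
from workcell import sensors, imaging, ctrl
import cv2
o=sensors.get_obs();print(o['clock'],o['tcp_pos'],o['orientation'],o['gripper_width'],ctrl.tcp_to_tips)
for n in ("top","side"):
    cv2.imwrite(f"pics/{n}0.png",imaging.capture(n)); c=imaging.camera_info(n); print(n,{k:(v if not hasattr(v,'tolist') else v.tolist()) for k,v in c.items()})
E
```

```text
pics
0.0 [0.18207876 0.59751467 0.21376863] [-0.9894036   1.33566853  0.98809856] 1.001807700392518 0.017
top {'fx': 445.3684121451757, 'fy': 445.3684121451757, 'cx': 321.61185886011947, 'cy': 201.045548441382, 'D': [0.026490081118553017, 0.0, 0.0, 0.0, 0.0], 'R': [[0.00515961891971754, -0.9996617848518099, 0.025489100405796928], [-0.9980227030538216, -0.006744551606724571, -0.062491561132427376], [0.06264233809291424, -0.02511626824426216, -0.9977199559734863]], 't': [-0.014958498148103776, 0.5385837563851226, 1.1065183022132723]}
side {'fx': 485.30613914809766, 'fy': 485.30613914809766, 'cx': 314.3368236753287, 'cy': 207.2704257650106, 'D': [-0.11571273051923896, 0.0, 0.0, 0.0, 0.0], 'R': [[0.8740472013902139, -0.48583625736786706, -0.002149597338690302], [-0.28327375704220753, -0.5060211199623685, -0.8146769941045489], [0.39471188012666564, 0.7126750712483315, -0.5799110056793706]], 't': [-0.46241052416616063, 0.19280870788763096, 1.0461030114249743]}
```

View pics/top0.png

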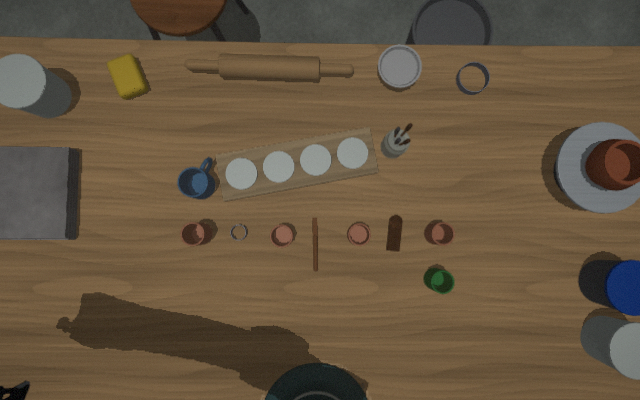

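View pics/side0.png

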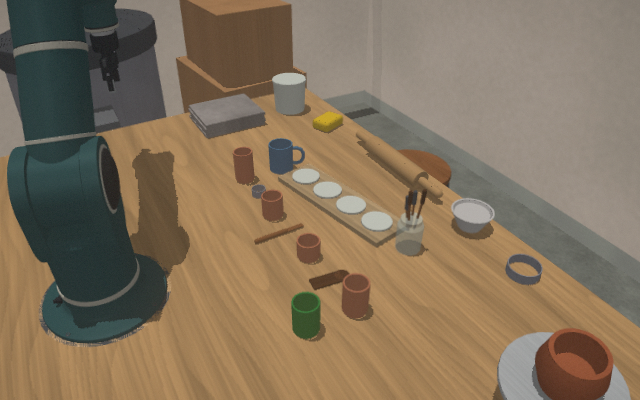

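Top view, with image right being -y and image down being -x:
- **Beakers:** (196,233), (283,234), (358,233) and (439,233).
- **Discs:** from d to a, (241,173), (278,166), (315,159) and (352,153).
- **Ends of the row:** the jar is at (397,142), next to disc_a. The mug is at (197,182), next to disc_d.

Things that could be mistaken for a beaker: the green cup (439,280), the terracotta pot on a plate (615,163), the ring (239,232), the brown slab (394,233) and the stick (315,244).

Next I'll triangulate the beaker mask centroids in both views to get their heights.

```bash
cat > h.py <<'E'
import numpy as np, cv2
from workcell import sensors, imaging, ctrl
from scipy.spatial.transform import Rotation as Rn
def ray(n,uv,ci=None):
    c=ci or imaging.camera_info(n); K=np.array([[c['fx'],0,c['cx']],[0,c['fy'],c['cy']],[0,0,1]])
    p=cv2.undistortPoints(np.array([[uv]],float),K,np.array(c['D']))[0,0]
    R=np.array(c['R']);return -R.T@np.array(c['t']), R.T@np.array([p[0],p[1],1])
def plane(n,uv,z,ci=None):
    o,d=ray(n,uv,ci);return o+d*(z-o[2])/d[2]
def tri(a,b):
    (o1,d1),(o2,d2)=ray('top',a),ray('side',b)
    s=np.linalg.lstsq(np.c_[d1,-d2],o2-o1,rcond=None)[0];p,q=o1+s[0]*d1,o2+s[1]*d2
    return (p+q)/2,np.linalg.norm(p-q)
def blobs(m,lo=80,hi=3000):
    m=cv2.morphologyEx(m.astype(np.uint8),cv2.MORPH_CLOSE,np.ones((3,3)))
    out=[]
    for c in cv2.findContours(m,cv2.RETR_EXTERNAL,cv2.CHAIN_APPROX_NONE)[0]:
        k=cv2.convexHull(c);M=cv2.moments(k)
        if lo<M['m00']<hi: out.append((M['m10']/M['m00'],M['m01']/M['m00'],M['m00'],k))
    return sorted(out,key=lambda b:b[0])
def terra(im):
    H,S,V=cv2.split(cv2.cvtColor(im,cv2.COLOR_BGR2HSV)); return ((H<9)|(H>172))&(S>75)&(V>35)
def tool():
    o=sensors.get_obs();R=Rn.from_rotvec(o['orientation']).as_matrix()
    return o,R
E
python3 - <<'E'
from h import *
np.set_printoptions(precision=4,suppress=True)
t=cv2.imread('pics/top0.png');s=cv2.imread('pics/side0.png')
print(tool()[1])
for n,im in(('top',t),('side',s)):
    for b in blobs(terra(im)): print(n,np.round(b[:3],1),cv2.boundingRect(b[3]))
H,S,V=cv2.split(cv2.cvtColor(t,cv2.COLOR_BGR2HSV))
w=(S<50)&(V>150)
for b in blobs(w,300): print('white',np.round(b[:3],1),plane('top',b[:2],.022))
w=cv2.cvtColor(s,cv2.COLOR_BGR2HSV);w=(w[...,1]<50)&(w[...,2]>170)
for b in blobs(w,200): print('whiteS',np.round(b[:3],1),plane('side',b[:2],.022))
i=cv2.resize(np.hstack([t[200:300,170:470]]),None,fx=2.6,fy=2.6);cv2.imwrite('pics/crop1.png',i)
E
```

```text
[[-0.0003 -0.9566  0.2915]
 [-0.0011  0.2915  0.9566]
 [-1.     -0.0001 -0.0011]]
top [ 614.3  163.8 2232. ] (585, 139, 55, 51)
side [539.8 355.3 117. ] (535, 346, 11, 19)
side [562.3 344.5 121.5] (555, 337, 16, 16)
side [ 565.3  382.5 1668.5] (536, 360, 70, 40)
side [590.9 352.6 711. ] (575, 333, 34, 37)
white [240.9 173.1 684.5] [0.6073 0.1913 0.022 ]
white [278.1 166.3 686.5] [0.6252 0.0983 0.022 ]
white [315.2 159.5 672.5] [0.6433 0.0051 0.022 ]
white [352.  153.2 609. ] [ 0.6601 -0.0881  0.022 ]
whiteS [288.4  78.4 278.5] [0.9135 0.9192 0.022 ]
whiteS [305.5 175.3 277.5] [0.6056 0.1902 0.022 ]
whiteS [327.  188.7 325.5] [0.624  0.0983 0.022 ]
whiteS [350.6 203.8 372. ] [0.6419 0.0045 0.022 ]
whiteS [376.4 220.1 424.5] [ 0.6605 -0.0884  0.022 ]
whiteS [472.3 211.2 677. ] [ 0.904  -0.1811  0.022 ]
```

View pics/crop1.png

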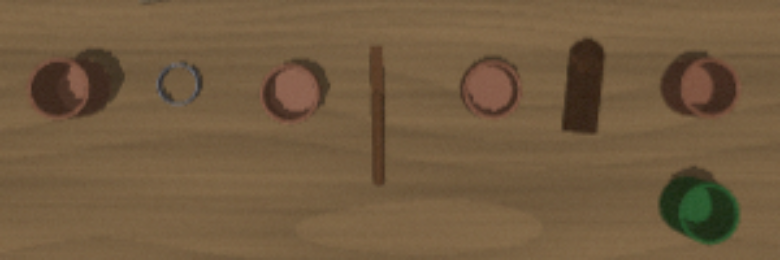

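The crop shows four terracotta cups, the green cup at lower right, and the ring, stick and slab. The two views agree on the discs to within 2 mm, and the spacing comes out at 95 mm as given. My hue mask missed the beakers, so I'll retune it.

```bash
python3 - <<'E'
from h import *
t=cv2.imread('pics/top0.png');s=cv2.imread('pics/side0.png')
for n,im,P in(('t',t,[(281,235),(358,235),(188,234),(440,235),(300,210),(325,270),(315,250),(394,240),(435,225)]),('s',s,[(244,170),(272,210),(308,252),(356,300),(330,280),(230,220),(235,170),(346,300),(282,233)])):
    h=cv2.cvtColor(im,cv2.COLOR_BGR2HSV)
    print(n,[(p,h[p[1],p[0]].tolist()) for p in P])
E
```

```text
t [((281, 235), [9, 108, 142]), ((358, 235), [10, 113, 135]), ((188, 234), [12, 138, 61]), ((440, 235), [10, 127, 124]), ((300, 210), [16, 105, 126]), ((325, 270), [17, 111, 113]), ((315, 250), [13, 146, 91]), ((394, 240), [11, 142, 54]), ((435, 225), [11, 122, 100])]
s [((244, 170), [10, 123, 108]), ((272, 210), [10, 124, 111]), ((308, 252), [11, 129, 109]), ((356, 300), [11, 127, 108]), ((330, 280), [13, 131, 84]), ((230, 220), [16, 118, 171]), ((235, 170), [11, 124, 113]), ((346, 300), [10, 123, 110]), ((282, 233), [13, 127, 92])]
```

```bash
sed -i 's/((H<9)|(H>172))&(S>75)&(V>35)/((H<14)|(H>172))\&(S>75)\&(V>30)/' h.py; python3 - <<'E'
from h import *
np.set_printoptions(precision=4,suppress=True)
t=cv2.imread('pics/top0.png');s=cv2.imread('pics/side0.png')
A=[b for b in blobs(terra(t),200) if 200<b[1]<260];B=[b for b in blobs(terra(s),200) if 130<b[1]<330 and b[0]<400]
for b in A:print('t',np.round(b[:3],1),cv2.boundingRect(b[3]))
for b in B:print('s',np.round(b[:3],1),cv2.boundingRect(b[3]))
for a in A:
  for b in B:
    p,g=tri(a[:2],b[:2])
    if g<.012: print(np.round(a[:2]),np.round(b[:2]),p,'gap',round(g,4))
E
```

```text
t [195.9 233.  637.5] (180, 220, 33, 26)
t [281.3 235.5 421. ] (270, 224, 24, 24)
t [314.9 241.8 205.5] (312, 218, 6, 53)
t [358.7 234.  416. ] (347, 223, 24, 23)
t [394.1 233.3 402. ] (387, 215, 15, 36)
t [439.5 233.2 565.5] (424, 222, 31, 24)
s [243.5 164.6 652. ] (233, 147, 22, 37)
s [271.9 204.6 591. ] (261, 189, 23, 32)
s [308.  247.3 608.5] (296, 233, 25, 31)
s [ 345.4  291.2 1864.5] (310, 270, 61, 49)
[196. 233.] [243. 165.] [0.4568 0.2931 0.0481] gap 0.0009
[281. 236.] [272. 205.] [0.4515 0.0878 0.0339] gap 0.0005
[359. 234.] [308. 247.] [ 0.4555 -0.1038  0.0276] gap 0.0018
```

```bash
python3 - <<'E'
from h import *
np.set_printoptions(precision=4,suppress=True)
t=cv2.imread('pics/top0.png');s=cv2.imread('pics/side0.png')
m=terra(s);m[:,:342]=0;m[:250]=0;m[330:]=0;m[:,372:]=0
B=[b for b in blobs(m,200)]
for b in B: print(np.round(b[:3],1),cv2.boundingRect(b[3]),*tri((439.5,233.2),b[:2]))
for n,a,b,h in (('tall',(195.9,233),(243.5,164.6),.095),('low',(281.3,235.5),(271.9,204.6),.065),('short',(358.7,234),(308,247.3),.05),('high',(439.5,233.2),B[0][:2],.08)):
    print(n,plane('top',a,h/2)[:2],plane('side',b,h/2)[:2])
g=cv2.cvtColor(t,cv2.COLOR_BGR2HSV);g=(abs(g[...,0].astype(int)-60)<15)&(g[...,1]>100)
for b in blobs(g,150):print('green',np.round(b[:3],1),plane('top',b[:2],.04)[:2])
o,R=tool(); d=np.array([.6601,-.0881])-np.array([.6073,.1913]); print('row dir',np.degrees(np.arctan2(d[1],d[0])))
E
```

```text
[ 354.9  293.8 1136. ] (342, 270, 29, 49) [ 0.4585 -0.3003  0.0471] 0.00261773640725931
tall [0.4572 0.293 ] [0.4568 0.2944]
low [0.4518 0.0878] [0.4518 0.0896]
short [ 0.4563 -0.1046] [ 0.4562 -0.1006]
high [ 0.4596 -0.3031] [ 0.4613 -0.2941]
green [438.9 280.2 549. ] [ 0.3445 -0.3001]
row dir -79.29864927610085
```

The mask for the right-hand beaker includes part of the slab, so tall versus high is still open. I'll look at a close crop of both.

```bash
python3 - <<'E'
from h import *
s=cv2.imread('pics/side0.png')
f=lambda y,x:cv2.resize(s[y:y+60,x:x+50],None,fx=8,fy=8,interpolation=cv2.INTER_CUBIC)
cv2.imwrite('pics/crop2.png',np.hstack([f(137,220),f(265,331)]))
E
```

```text
(no output)
```

View pics/crop2.png

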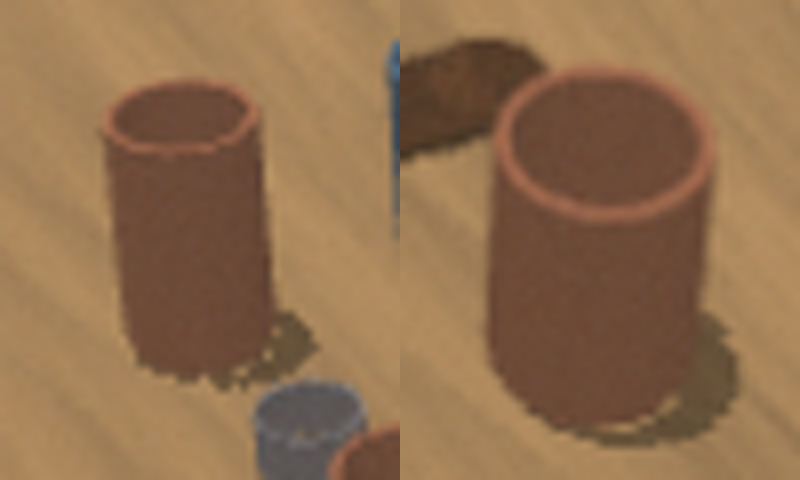

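Both upright beakers are clear. Rim centres in side pixels are about (242.6,151.3) left and (356.3,282.8) right. Next I'll triangulate the rims and compare their apparent heights.

```bash
python3 - <<'E'
from h import *
np.set_printoptions(precision=4,suppress=True)
t=cv2.imread('pics/top0.png')
for n,b,rimx,side,xy in (('L',(180,220,33,26),180+12.6,(242.6,151.3),(.457,.293)),('R',(424,222,31,24),455-12.1,(356.3,282.8),(.459,-.300))):
    print(n,tri((rimx,233),side))
# side-view foot-bottom to rim front: foot nearest pixel, rim nearest pixel
for n,rf,ff in (('L',(243,155.5),(243.5,184)),('R',(356.7,292),(356.5,318))):
    # front-bottom of rim at z=h and front of foot at z~0: same xy up to 3 mm
    p0=plane('side',ff,0.001); 
    for h in (.08,.095): print(n,h,p0[:2],plane('side',rf,h)[:2])
E
```

```text
L (array([0.4569, 0.2891, 0.0941]), np.float64(0.0016149670074745754))
R (array([ 0.4597, -0.2999,  0.0774]), np.float64(0.001627435315927576))
L 0.08 [0.4411 0.2664] [0.4564 0.2902]
L 0.095 [0.4411 0.2664] [0.4474 0.2646]
R 0.08 [ 0.449  -0.3227] [ 0.4441 -0.3236]
R 0.095 [ 0.449  -0.3227] [ 0.4353 -0.3357]
```

L is the tallest (rim measured at 94 mm) and R is the second tallest (77 mm), so the choices are settled. Tall goes to a, high to b, low to c and short to d. I'll move over the tall beaker with the jaws turned across the row.

```bash
python3 -m handwheel '[[27.5,-30.7,0,0,0,-6.2,85],[27.5,-30.7,0,0,0,-6.2,85],[27.5,-30.7,0,0,0,-6.2,85],[27.5,-30.7,0,0,0,-6.2,85],[27.5,-30.7,0,0,0,-6.2,85],[27.5,-30.7,0,0,0,-6.2,85],[27.5,-30.7,0,0,0,-6.2,85],[27.5,-30.7,0,0,0,-6.2,85],[27.5,-30.7,0,0,0,-6.2,85],[27.5,-30.7,0,0,0,-6.2,85],[0,0,0,0,0,0,85]]'
cat >> h.py <<'E'
def st():
    o,R=tool();print('t',round(o['clock'],2),'tcp',np.round(np.array(o['tcp_pos'])*1000,1),'jaw',round(np.degrees(np.arctan2(R[1,2],R[0,2])),1),'tilt',np.round(R[:2,0],3),'w',round(o['gripper_width']*85.4,1),'F',np.round(o['wrist_force'],1))
E
python3 - <<'E'
from h import *
st(); c=imaging.camera_info('wrist'); im=imaging.capture('wrist');cv2.imwrite('pics/w1.png',im)
import pickle;pickle.dump(c,open('w1.pkl','wb'))
E
```

```text
clock: 1.48
tcp_pos: [0.4625, 0.2779, 0.2111]
orientation: [-0.125, 1.572, 0.123]
wrist_force: [0.4, 0.7, 0.3]
gripper_width: 0.993
t 1.48 tcp [462.5 277.9 211.1] jaw 9.0 tilt [-0.005 -0.001] w 84.8 F [0.4 0.7 0.3]
```

View pics/w1.png

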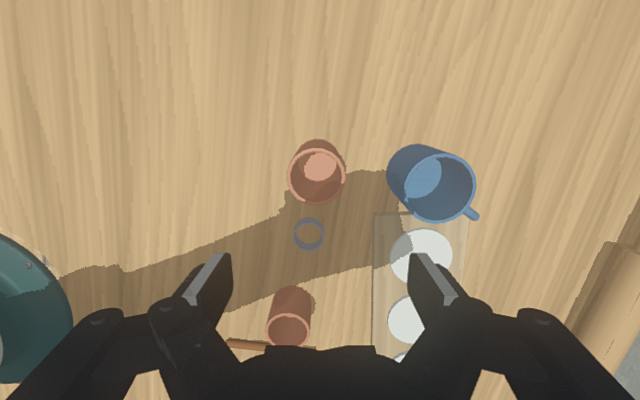

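The wrist view shows the tall beaker with its rim centre at about (316,176). The mug is at (432,185), the ring at (309,235) and the low beaker at (290,325).

```bash
python3 - <<'E'
from h import *;import pickle
c=pickle.load(open('w1.pkl','rb'))
for uv,z in (((316.3,176.5),.095),((320,166),.01),((288.5,330),.065)):
    print(uv,np.round(plane('wrist',uv,z,c),4))
print('rim width',np.linalg.norm(plane('wrist',(288,176.5),.095,c)-plane('wrist',(345,176.5),.095,c)))
E
```

```text
(316.3, 176.5) [0.4564 0.291  0.095 ]
(320, 166) [0.4603 0.286  0.01  ]
(288.5, 330) [0.4528 0.0908 0.065 ]
rim width 0.05297892819359142
```

```bash
python3 -m handwheel '[[-3,6.5,-15,0,0,1.7,85],[-3,6.5,-15,0,0,0,85],[0,0,-15,0,0,0,85],[0,0,0,0,0,0,85]]'; python3 -c "from h import *;st()"
```

```text
clock: 2.02
tcp_pos: [0.452, 0.2958, 0.1613]
orientation: [-0.158, 1.574, 0.156]
wrist_force: [-0.2, -0.3, 0.8]
gripper_width: 0.993
t 2.02 tcp [452.  295.8 161.3] jaw 11.5 tilt [-0.008 -0.002] w 84.8 F [-0.2 -0.3  0.8]
```

```bash
python3 -m handwheel '[[4.5,-5,0,0,-0.4,0,85],[0,0,0,0,0,0,85],[0,0,-20,0,0,0,85],[0,0,-20,0,0,0,85],[0,0,-20,0,0,0,85],[0,0,-15,0,0,0,85],[0,0,-8,0,0,0,85],[0,0,0,0,0,0,85]]'; python3 -c "from h import *;st()"
```

```text
clock: 3.02
tcp_pos: [0.4593, 0.2908, 0.0789]
orientation: [-0.155, 1.561, 0.157]
wrist_force: [0.8, -0.6, 1.1]
gripper_width: 0.995
t 3.02 tcp [459.3 290.8  78.9] jaw 11.4 tilt [0.004 0.002] w 85.0 F [ 0.8 -0.6  1.1]
```

```bash
python3 -m handwheel '[[-2,0,-6,0,0,0,85],[0,0,-4,0,0,0,85],[0,0,0,0,0,0,85],[0,0,0,0,0,0,45],[0,0,0,0,0,0,45],[0,0,0,0,0,0,45],[0,0,0,0,0,0,45],[0,0,0,0,0,0,45],[0,0,0,0,0,0,45]]'; python3 -c "from h import *;st()"
```

```text
clock: 4.15
tcp_pos: [0.4578, 0.2918, 0.0708]
orientation: [-0.153, 1.559, 0.159]
wrist_force: [-0.0, -0.0, -0.9]
gripper_width: 0.613
t 4.15 tcp [457.8 291.8  70.8] jaw 11.4 tilt [0.006 0.004] w 52.4 F [-0.  -0.  -0.9]
```

```bash
python3 -m handwheel '[[0,0,0,0,0,0,45],[0,0,10,0,0,0,45],[0,0,20,0,0,0,45],[0,0,30,0,0,0,45],[0,0,30,0,0,0,45],[0,0,30,0,0,0,45],[0,0,20,0,0,0,45],[0,0,0,0,0,0,45]]'; python3 -c "from h import *;st()"
```

```text
clock: 5.15
tcp_pos: [0.4575, 0.2908, 0.2183]
orientation: [-0.152, 1.558, 0.158]
wrist_force: [-0.4, 0.3, -2.8]
gripper_width: 0.611
t 5.15 tcp [457.5 290.8 218.3] jaw 11.3 tilt [0.006 0.004] w 52.2 F [-0.4  0.3 -2.8]
```

```bash
python3 -m handwheel '[[10,-20,0,0,0,0,45],[17,-32,0,0,0,0,45],[17,-32,0,0,0,0,45],[17,-32,0,0,0,0,45],[17,-32,0,0,0,0,45],[17,-32,0,0,0,0,45],[17,-32,0,0,0,0,45],[17,-32,0,0,0,0,45],[17,-32,0,0,0,0,45],[17,-32,0,0,0,0,45],[17,-32,0,0,0,0,45],[10,-20,0,0,0,0,45]]'; python3 -m handwheel '[[10,-18,0,0,0,0,45],[0,0,0,0,0,0,45]]'; python3 -c "
from h import *;st();cv2.imwrite('pics/side1.png',imaging.capture('side'))"
```

```text
clock: 6.65
tcp_pos: [0.6463, -0.0806, 0.207]
orientation: [-0.158, 1.572, 0.159]
wrist_force: [-0.2, 0.7, -2.0]
gripper_width: 0.611
clock: 6.9
tcp_pos: [0.6562, -0.1012, 0.205]
orientation: [-0.156, 1.574, 0.157]
wrist_force: [-1.1, 0.5, -2.5]
gripper_width: 0.611
t 6.9 tcp [ 656.2 -101.2  205. ] jaw 11.4 tilt [-0.009 -0.   ] w 52.2 F [-1.1  0.5 -2.5]
```

View pics/side1.png

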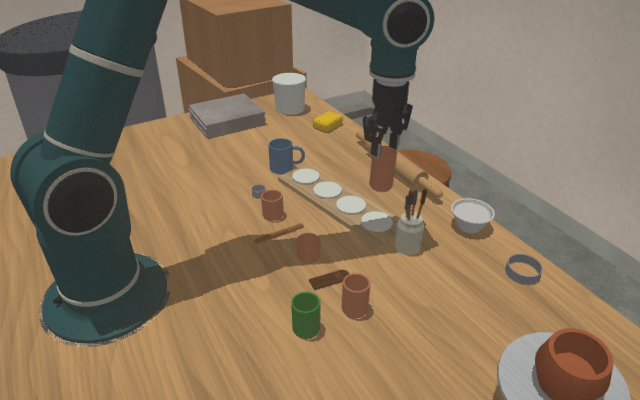

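The side view shows the tall beaker held upright at (383,168), above and beyond disc_a and clear of the brushes at (415,200). I'll centre it over the disc and then lower it.

```bash
python3 -m handwheel '[[4,13,0,0,-0.5,0,45],[0,0,0,0,0,0,45],[0,0,-20,0,0,0,45],[0,0,-25,0,0,0,45],[0,0,-20,0,0,0,45],[0,0,-10,0,0,0,45],[0,0,0,0,0,0,45]]'; python3 -c "from h import *;st()"
```

```text
clock: 7.82
tcp_pos: [0.6586, -0.0819, 0.1235]
orientation: [-0.159, 1.567, 0.163]
wrist_force: [0.4, 0.6, -1.0]
gripper_width: 0.611
t 7.83 tcp [658.6 -81.9 123.5] jaw 11.8 tilt [-0.002  0.002] w 52.2 F [ 0.4  0.6 -1. ]
```

```bash
python3 -m handwheel '[[1.5,-5,-8,0,0,0,45],[0,0,-8,0,0,0,45],[0,0,-5,0,0,0,45],[0,0,0,0,0,0,45]]'; python3 -c "from h import *;st()"
```

```text
clock: 8.32
tcp_pos: [0.6609, -0.0876, 0.1022]
orientation: [-0.159, 1.565, 0.162]
wrist_force: [-0.1, -0.3, -2.8]
gripper_width: 0.614
t 8.32 tcp [660.9 -87.6 102.2] jaw 11.7 tilt [-0.     0.002] w 52.5 F [-0.1 -0.3 -2.8]
```

```bash
python3 -m handwheel '[[0,0,-3,0,0,0,45],[0,0,-2,0,0,0,45],[0,0,-1,0,0,0,45],[0,0,0,0,0,0,45]]';python3 -m handwheel '[[0,0,-1,0,0,0,45],[0,0,-1,0,0,0,45],[0,0,0,0,0,0,45]]'
```

```text
clock: 8.82
tcp_pos: [0.6612, -0.0874, 0.0964]
orientation: [-0.16, 1.564, 0.163]
wrist_force: [-0.2, 0.1, -2.0]
gripper_width: 0.613
clock: 9.2
tcp_pos: [0.6613, -0.0874, 0.0944]
orientation: [-0.16, 1.564, 0.163]
wrist_force: [-0.4, 0.9, -2.4]
gripper_width: 0.608
```

```bash
python3 -m handwheel '[[0,0,-0.8,0,0,0,45],[0,0,0,0,0,0,45]]';python3 -m handwheel '[[0,0,-0.8,0,0,0,45],[0,0,0,0,0,0,45]]';python3 -m handwheel '[[0,0,-0.8,0,0,0,45],[0,0,0,0,0,0,45]]'
```

```text
clock: 9.45
tcp_pos: [0.6613, -0.0874, 0.0935]
orientation: [-0.16, 1.564, 0.163]
wrist_force: [-0.1, 0.0, -2.7]
gripper_width: 0.609
clock: 9.7
tcp_pos: [0.6614, -0.0875, 0.093]
orientation: [-0.16, 1.564, 0.162]
wrist_force: [-0.6, -0.4, -0.1]
gripper_width: 0.609
clock: 9.95
tcp_pos: [0.6615, -0.0879, 0.093]
orientation: [-0.16, 1.563, 0.162]
wrist_force: [-0.7, -0.2, -0.1]
gripper_width: 0.614
```

The foot touched down at 93.0 mm, as predicted, and the wrist force went to zero. I'll release, rise, and go to the second tallest.

```bash
python3 -m handwheel '[[0,0,0,0,0,0,70],[0,0,0,0,0,0,85],[0,0,0,0,0,0,85],[0,0,0,0,0,0,85],[0,0,10,0,0,0,85],[0,0,25,0,0,0,85],[0,0,30,0,0,0,85],[0,0,30,0,0,0,85],[0,0,25,0,0,0,85],[0,0,0,0,0,0,85]]'; python3 -m handwheel '[[-15,-15,0,0,0,0,85],[-22,-23,0,0,0,0,85],[-22,-23,0,0,0,0,85],[-22,-23,0,0,0,0,85],[-22,-23,0,0,0,0,85],[-22,-23,0,0,0,0,85],[-22,-23,0,0,0,0,85],[-22,-23,0,0,0,0,85],[-12,-13,0,0,0,0,85],[0,0,0,0,0,0,85]]'; python3 - <<'E'
from h import *;import pickle
st(); c=imaging.camera_info('wrist'); im=imaging.capture('wrist');cv2.imwrite('pics/w2.png',im);pickle.dump(c,open('w2.pkl','wb'))
E
```

```text
clock: 11.2
tcp_pos: [0.6617, -0.0881, 0.2203]
orientation: [-0.16, 1.561, 0.161]
wrist_force: [0.4, 0.0, -0.8]
gripper_width: 0.994
clock: 12.45
tcp_pos: [0.4647, -0.2866, 0.2158]
orientation: [-0.153, 1.568, 0.159]
wrist_force: [0.3, 0.6, -0.2]
gripper_width: 0.994
t 12.45 tcp [ 464.7 -286.6  215.8] jaw 11.4 tilt [-0.003  0.003] w 84.9 F [ 0.3  0.6 -0.2]
```

View pics/w2.png

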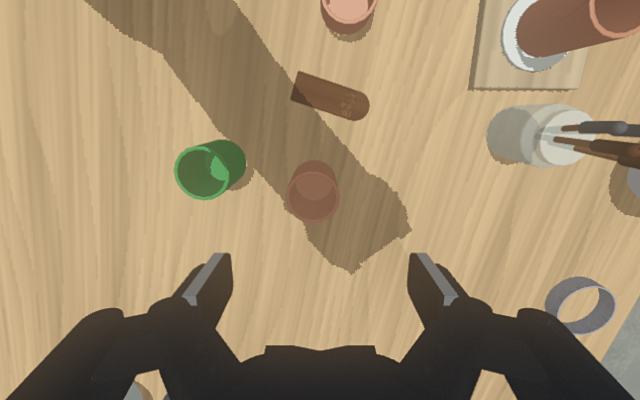

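The wrist view shows the tall beaker standing on disc_a at upper right. The high beaker's rim centre is at about (313,197), and the green look-alike is at (203,171).

```bash
python3 - <<'E'
from h import *;import pickle
c=pickle.load(open('w2.pkl','rb'))
print(plane('wrist',(313,197),.08,c),np.linalg.norm(plane('wrist',(287,197),.08,c)-plane('wrist',(339,197),.08,c)),'green',plane('wrist',(203,171.5),.08,c))
E
```

```text
[ 0.45964737 -0.29891119  0.08      ] 0.05287691423906242 green [ 0.3475164  -0.29467984  0.08      ]
```

```bash
python3 -m handwheel '[[-5,-10,-10,0,0,0,85],[0,0,-15,0,0,0,85],[0,0,-20,0,0,0,85],[0,0,-15,0,0,0,85],[0,0,0,0,0,0,85]]'; python3 -c "from h import *;st()"
```

```text
clock: 13.12
tcp_pos: [0.4613, -0.2937, 0.15]
orientation: [-0.157, 1.57, 0.164]
wrist_force: [-0.7, 0.2, -0.4]
gripper_width: 0.992
t 13.12 tcp [ 461.3 -293.7  150. ] jaw 11.7 tilt [-0.006  0.004] w 84.7 F [-0.7  0.2 -0.4]
```

```bash
python3 -m handwheel '[[-1.5,-5.5,0,-0.2,-0.3,0,85],[0,0,-15,0,0,0,85],[0,0,-20,0,0,0,85],[0,0,-20,0,0,0,85],[0,0,-20,0,0,0,85],[0,0,-10,0,0,0,85],[0,0,0,0,0,0,85]]'; python3 -c "from h import *;st()"
```

```text
clock: 14.0
tcp_pos: [0.4604, -0.3, 0.0614]
orientation: [-0.161, 1.562, 0.159]
wrist_force: [0.0, 0.7, -0.4]
gripper_width: 0.993
t 14.0 tcp [ 460.4 -300.    61.4] jaw 11.7 tilt [ 0.003 -0.001] w 84.8 F [ 0.   0.7 -0.4]
```

```bash
python3 -m handwheel '[[0,0,-5,0,0,0,85],[0,0,-2,0,0,0,85],[0,0,0,0,0,0,45],[0,0,0,0,0,0,45],[0,0,0,0,0,0,45],[0,0,0,0,0,0,45],[0,0,0,0,0,0,45],[0,0,0,0,0,0,45],[0,0,0,0,0,0,45]]'; python3 -c "from h import *;st()"; python3 -m handwheel '[[0,0,10,0,0,0,45],[0,0,20,0,0,0,45],[0,0,30,0,0,0,45],[0,0,30,0,0,0,45],[0,0,30,0,0,0,45],[0,0,30,0,0,0,45],[0,0,0,0,0,0,45]]'; python3 -c "from h import *;st()"
```

```text
clock: 15.12
tcp_pos: [0.4614, -0.3009, 0.0565]
orientation: [-0.162, 1.559, 0.158]
wrist_force: [-0.6, 0.4, -1.2]
gripper_width: 0.61
t 15.12 tcp [ 461.4 -300.9   56.5] jaw 11.7 tilt [ 0.006 -0.002] w 52.1 F [-0.6  0.4 -1.2]
clock: 16.0
tcp_pos: [0.4604, -0.3012, 0.2148]
orientation: [-0.162, 1.558, 0.156]
wrist_force: [-0.6, 0.2, -2.2]
gripper_width: 0.606
t 16.0 tcp [ 460.4 -301.2  214.8] jaw 11.6 tilt [ 0.007 -0.003] w 51.7 F [-0.6  0.2 -2.2]
```

```bash
python3 -m handwheel '[[10,17,0,0,0,0,45],[16,27,0,0,0,0,45],[16,27,0,0,0,0,45],[16,27,0,0,0,0,45],[16,27,0,0,0,0,45],[16,27,0,0,0,0,45],[16,27,0,0,0,0,45],[16,27,0,0,0,0,45],[16,27,0,0,0,0,45],[16,27,0,0,0,0,45],[12,20,0,0,0,0,45],[0,0,0,0,0,0,45]]';  python3 -c "from h import *;st()"
```

```text
clock: 17.5
tcp_pos: [0.6259, -0.0113, 0.2088]
orientation: [-0.158, 1.568, 0.155]
wrist_force: [-0.1, -0.1, -2.3]
gripper_width: 0.601
t 17.5 tcp [625.9 -11.3 208.8] jaw 11.4 tilt [-0.003 -0.002] w 51.3 F [-0.1 -0.1 -2.3]
```

```bash
python3 -m handwheel '[[8,8,0,0,0,0,45],[8,7,0,0,0,0,45],[0,0,0,0,0,0,45],[0,0,-20,0,0,0,45],[0,0,-30,0,0,0,45],[0,0,-30,0,0,0,45],[0,0,-15,0,0,0,45],[0,0,0,0,0,0,45]]';  python3 -c "from h import *;st()"
```

```text
clock: 18.5
tcp_pos: [0.6406, 0.0012, 0.1069]
orientation: [-0.155, 1.571, 0.151]
wrist_force: [0.2, -0.0, -1.4]
gripper_width: 0.61
t 18.5 tcp [640.6   1.2 106.9] jaw 11.2 tilt [-0.005 -0.003] w 52.1 F [ 0.2 -0.  -1.4]
```

```bash
python3 -m handwheel '[[2,2.5,-8,0,-0.5,0,45],[0,0,-8,0,0,0,45],[0,0,-4,0,0,0,45],[0,0,0,0,0,0,45]]';  python3 -c "from h import *;st()"
```

```text
clock: 19.0
tcp_pos: [0.6439, 0.0039, 0.0876]
orientation: [-0.156, 1.559, 0.15]
wrist_force: [0.6, -0.6, -1.3]
gripper_width: 0.607
t 19.0 tcp [643.9   3.9  87.6] jaw 11.2 tilt [ 0.007 -0.003] w 51.8 F [ 0.6 -0.6 -1.3]
```

```bash
python3 -m handwheel '[[-1,0,-3,0,0,0,45],[0,0,-2,0,0,0,45],[0,0,-1,0,0,0,45],[0,0,-1,0,0,0,45],[0,0,0,0,0,0,45]]';python3 -m handwheel '[[0,0,-0.8,0,0,0,45],[0,0,0,0,0,0,45]]';python3 -m handwheel '[[0,0,-0.8,0,0,0,45],[0,0,0,0,0,0,45]]'
```

```text
clock: 19.62
tcp_pos: [0.6432, 0.0038, 0.0808]
orientation: [-0.156, 1.558, 0.15]
wrist_force: [0.1, -0.2, -2.1]
gripper_width: 0.607
clock: 19.88
tcp_pos: [0.6432, 0.0038, 0.08]
orientation: [-0.156, 1.558, 0.15]
wrist_force: [-0.0, 1.3, -1.5]
gripper_width: 0.608
clock: 20.12
tcp_pos: [0.6432, 0.0038, 0.0792]
orientation: [-0.156, 1.557, 0.15]
wrist_force: [-0.6, 0.3, -1.3]
gripper_width: 0.606
```

```bash
python3 -m handwheel '[[0,0,-0.8,0,0,0,45],[0,0,0,0,0,0,45]]';python3 -m handwheel '[[0,0,-0.6,0,0,0,45],[0,0,0,0,0,0,45]]'
```

```text
clock: 20.38
tcp_pos: [0.6433, 0.0038, 0.0785]
orientation: [-0.156, 1.557, 0.15]
wrist_force: [-0.6, 0.2, -0.8]
gripper_width: 0.605
clock: 20.62
tcp_pos: [0.6434, 0.0036, 0.0784]
orientation: [-0.156, 1.557, 0.15]
wrist_force: [-0.6, 0.8, -0.8]
gripper_width: 0.608
```

Touchdown came at 78.5 mm as predicted. I'll release and go to the second shortest.

```bash
python3 -m handwheel '[[0,0,0,0,0,0,70],[0,0,0,0,0,0,85],[0,0,0,0,0,0,85],[0,0,0,0,0,0,85],[0,0,10,0,0,0,85],[0,0,25,0,0,0,85],[0,0,30,0,0,0,85],[0,0,30,0,0,0,85],[0,0,25,0,0,0,85],[0,0,0,0,0,0,85]]'; python3 -m handwheel '[[-14,6,0,0,0,0,85],[-22,10,0,0,0,0,85],[-22,10,0,0,0,0,85],[-22,10,0,0,0,0,85],[-22,10,0,0,0,0,85],[-22,10,0,0,0,0,85],[-22,10,0,0,0,0,85],[-22,10,0,0,0,0,85],[-14,6,0,0,0,0,85],[0,0,0,0,0,0,85]]'; python3 - <<'E'
from h import *;import pickle
st(); c=imaging.camera_info('wrist'); im=imaging.capture('wrist');cv2.imwrite('pics/w3.png',im);pickle.dump(c,open('w3.pkl','wb'))
E
```

```text
clock: 21.88
tcp_pos: [0.6436, 0.0032, 0.2057]
orientation: [-0.155, 1.555, 0.149]
wrist_force: [-0.9, 0.5, -0.4]
gripper_width: 0.996
clock: 23.12
tcp_pos: [0.4452, 0.0895, 0.1996]
orientation: [-0.158, 1.564, 0.153]
wrist_force: [0.1, -0.4, 0.3]
gripper_width: 0.994
t 23.12 tcp [445.2  89.5 199.6] jaw 11.4 tilt [ 0.001 -0.003] w 84.9 F [ 0.1 -0.4  0.3]
```

View pics/w3.png

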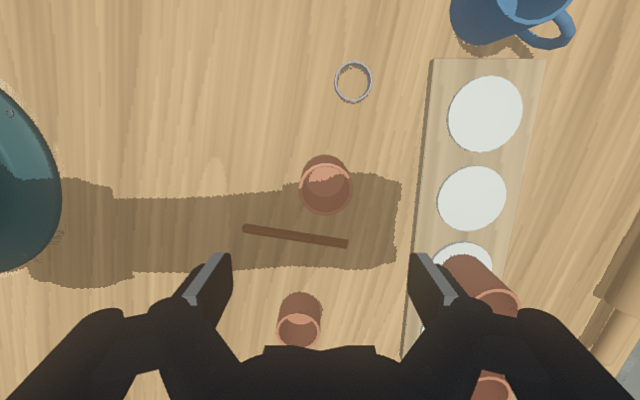

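Low beaker rim centre at about (325,189). Disc d is at (485,114), disc c at (471,197), and the high beaker stands on disc b. The short beaker's rim is at (298,330).

```bash
python3 - <<'E'
from h import *;import pickle
c=pickle.load(open('w3.pkl','rb'))
for uv,z in (((325,189),.065),((299,189),.065),((351,189),.065),((485,114),.022),((471.5,198),.022),((298,330.5),.05),((345,244),.005),((243,228),.005)): print(uv,np.round(plane('wrist',uv,z,c),4))
E
```

```text
(325, 189) [0.4509 0.0873 0.065 ]
(299, 189) [0.4253 0.0821 0.065 ]
(351, 189) [0.4765 0.0924 0.065 ]
(485, 114) [0.6055 0.1916 0.022 ]
(471.5, 198) [0.6234 0.0993 0.022 ]
(298, 330.5) [ 0.4557 -0.0998  0.05  ]
(345, 244) [0.495  0.0056 0.005 ]
(243, 228) [0.364  0.0018 0.005 ]
```

```bash
python3 -m handwheel '[[6,-2,0,0,0,0,85],[0,0,-20,0,0,0,85],[0,0,-30,0,0,0,85],[0,0,-30,0,0,0,85],[0,0,-15,0,0,0,85],[0,0,0,0,0,0,85]]'; python3 -c "from h import *;st()"
```

```text
clock: 23.92
tcp_pos: [0.4571, 0.0843, 0.1021]
orientation: [-0.157, 1.562, 0.147]
wrist_force: [0.0, 0.1, -0.5]
gripper_width: 0.997
t 23.93 tcp [457.1  84.3 102.1] jaw 11.1 tilt [ 0.004 -0.005] w 85.1 F [ 0.   0.1 -0.5]
```

```bash
python3 -m handwheel '[[-5,3.5,0,0.3,0.2,0,85],[0,0,-15,0,0,0,85],[0,0,-20,0,0,0,85],[0,0,-15,0,0,0,85],[0,0,-6,0,0,0,85],[0,0,0,0,0,0,85]]'; python3 -c "from h import *;st()"
```

```text
clock: 24.68
tcp_pos: [0.4535, 0.0887, 0.0453]
orientation: [-0.151, 1.561, 0.154]
wrist_force: [0.5, 0.3, 0.2]
gripper_width: 0.998
t 24.68 tcp [453.5  88.7  45.3] jaw 11.1 tilt [0.004 0.002] w 85.2 F [0.5 0.3 0.2]
```

```bash
python3 -m handwheel '[[-2,-1,-4,0,0,0,85],[0,0,-1,0,0,0,85],[0,0,0,0,0,0,45],[0,0,0,0,0,0,45],[0,0,0,0,0,0,45],[0,0,0,0,0,0,45],[0,0,0,0,0,0,45],[0,0,0,0,0,0,45],[0,0,0,0,0,0,45]]'; python3 -c "from h import *;st()"; python3 -m handwheel '[[0,0,10,0,0,0,45],[0,0,20,0,0,0,45],[0,0,30,0,0,0,45],[0,0,30,0,0,0,45],[0,0,30,0,0,0,45],[0,0,20,0,0,0,45],[0,0,0,0,0,0,45]]'; python3 -c "from h import *;st()"
```

```text
clock: 25.8
tcp_pos: [0.452, 0.0879, 0.0422]
orientation: [-0.149, 1.559, 0.155]
wrist_force: [0.1, 0.1, -1.5]
gripper_width: 0.609
t 25.8 tcp [452.   87.9  42.2] jaw 11.1 tilt [0.006 0.004] w 52.0 F [ 0.1  0.1 -1.5]
clock: 26.68
tcp_pos: [0.4513, 0.087, 0.1897]
orientation: [-0.149, 1.559, 0.153]
wrist_force: [-0.5, 0.9, -2.7]
gripper_width: 0.601
t 26.68 tcp [451.3  87.  189.7] jaw 11.0 tilt [0.007 0.004] w 51.3 F [-0.5  0.9 -2.7]
```

```bash
python3 -m handwheel '[[15,1,0,0,0,0,45],[25,1.6,0,0,0,0,45],[25,1.6,0,0,0,0,45],[25,1.6,0,0,0,0,45],[25,1.6,0,0,0,0,45],[25,1.6,0,0,0,0,45],[15,1,0,0,0,0,45],[0,0,0,0,0,0,45]]';  python3 -c "from h import *;st()"
```

```text
clock: 27.68
tcp_pos: [0.6138, 0.0962, 0.1803]
orientation: [-0.152, 1.568, 0.152]
wrist_force: [-0.3, -0.1, -1.9]
gripper_width: 0.606
t 27.68 tcp [613.8  96.2 180.3] jaw 11.1 tilt [-0.002 -0.001] w 51.7 F [-0.3 -0.1 -1.9]
```

```bash
python3 -m handwheel '[[11,2,0,-0.2,-0.4,0,45],[0,0,0,0,0,0,45],[0,0,-20,0,0,0,45],[0,0,-30,0,0,0,45],[0,0,-25,0,0,0,45],[0,0,-12,0,0,0,45],[0,0,0,0,0,0,45]]';  python3 -c "from h import *;st()"
```

```text
clock: 28.55
tcp_pos: [0.6226, 0.0984, 0.086]
orientation: [-0.156, 1.564, 0.149]
wrist_force: [-0.3, 0.2, -1.8]
gripper_width: 0.604
t 28.55 tcp [622.6  98.4  86. ] jaw 11.1 tilt [ 0.002 -0.005] w 51.6 F [-0.3  0.2 -1.8]
```

```bash
python3 -m handwheel '[[2,0,-6,0.5,-0.2,0,45],[0,0,-6,0,0,0,45],[0,0,-2,0,0,0,45],[0,0,0,0,0,0,45]]';  python3 -c "from h import *;st()";python3 -m handwheel '[[0,0,-2,0,0,0,45],[0,0,-1,0,0,0,45],[0,0,-1,0,0,0,45],[0,0,0,0,0,0,45]]'
```

```text
clock: 29.05
tcp_pos: [0.6258, 0.0985, 0.0729]
orientation: [-0.149, 1.557, 0.156]
wrist_force: [-0.3, 0.3, -2.7]
gripper_width: 0.602
t 29.05 tcp [625.8  98.5  72.9] jaw 11.1 tilt [0.008 0.006] w 51.4 F [-0.3  0.3 -2.7]
clock: 29.55
tcp_pos: [0.626, 0.0986, 0.0691]
orientation: [-0.149, 1.556, 0.156]
wrist_force: [-0.3, -0.5, -2.2]
gripper_width: 0.604
```

```bash
python3 -m handwheel '[[-1,0,-1,0,0,0,45],[0,0,-1,0,0,0,45],[0,0,-1,0,0,0,45],[0,0,0,0,0,0,45]]';python3 -m handwheel '[[0,0,-0.8,0,0,0,45],[0,0,0,0,0,0,45]]';python3 -m handwheel '[[0,0,-0.8,0,0,0,45],[0,0,0,0,0,0,45]]';python3 -m handwheel '[[0,0,-0.8,0,0,0,45],[0,0,0,0,0,0,45]]'
```

```text
clock: 30.05
tcp_pos: [0.625, 0.0986, 0.066]
orientation: [-0.149, 1.556, 0.156]
wrist_force: [0.3, -0.4, -2.0]
gripper_width: 0.602
clock: 30.3
tcp_pos: [0.625, 0.0986, 0.0651]
orientation: [-0.149, 1.556, 0.156]
wrist_force: [-0.2, 0.4, -2.3]
gripper_width: 0.602
clock: 30.55
tcp_pos: [0.625, 0.0986, 0.0643]
orientation: [-0.149, 1.556, 0.156]
wrist_force: [0.4, -1.1, -2.7]
gripper_width: 0.6
clock: 30.8
tcp_pos: [0.6252, 0.0987, 0.0642]
orientation: [-0.148, 1.555, 0.157]
wrist_force: [-0.6, -0.1, -1.3]
gripper_width: 0.604
```

Touchdown came at 64.2 mm as predicted. I'll release and go to the shortest.

```bash
python3 -m handwheel '[[0,0,0,0,0,0,70],[0,0,0,0,0,0,85],[0,0,0,0,0,0,85],[0,0,0,0,0,0,85],[0,0,10,0,0,0,85],[0,0,25,0,0,0,85],[0,0,30,0,0,0,85],[0,0,30,0,0,0,85],[0,0,30,0,0,0,85],[0,0,0,0,0,0,85]]'; python3 -m handwheel '[[-14,-16,0,0,0,0,85],[-20,-24,0,0,0,0,85],[-20,-24,0,0,0,0,85],[-20,-24,0,0,0,0,85],[-20,-24,0,0,0,0,85],[-20,-24,0,0,0,0,85],[-20,-24,0,0,0,0,85],[-16,-17,0,0,0,0,85],[-10,-10,0,0,0,0,85],[0,0,0,0,0,0,85]]'; python3 - <<'E'
from h import *;import pickle
st(); c=imaging.camera_info('wrist'); im=imaging.capture('wrist');cv2.imwrite('pics/w4.png',im);pickle.dump(c,open('w4.pkl','wb'))
E
```

```text
clock: 32.05
tcp_pos: [0.6255, 0.0982, 0.1968]
orientation: [-0.148, 1.553, 0.156]
wrist_force: [-0.4, -0.8, -1.2]
gripper_width: 0.998
clock: 33.3
tcp_pos: [0.4584, -0.0936, 0.1961]
orientation: [-0.148, 1.554, 0.157]
wrist_force: [0.7, 0.5, -0.7]
gripper_width: 0.993
t 33.3 tcp [458.4 -93.6 196.1] jaw 11.1 tilt [0.011 0.007] w 84.8 F [ 0.7  0.5 -0.7]
```

View pics/w4.png

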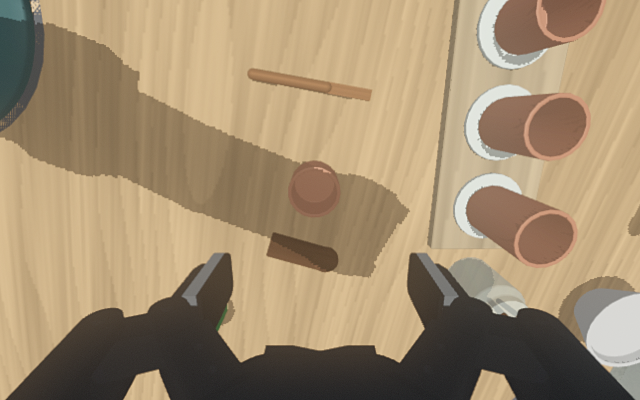

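Three beakers stand on discs c, b and a (top right, running downward). The short beaker's rim centre is at about (314,191).

```bash
python3 - <<'E'
from h import *;import pickle
c=pickle.load(open('w4.pkl','rb'))
for uv,z in (((314,191.5),.05),((288.5,191.5),.05),((340,191.5),.05),((305,252),.01)): print(uv,np.round(plane('wrist',uv,z,c),4))
E
```

```text
(314, 191.5) [ 0.4555 -0.1021  0.05  ]
(288.5, 191.5) [ 0.4293 -0.1071  0.05  ]
(340, 191.5) [ 0.4822 -0.0969  0.05  ]
(305, 252) [ 0.461  -0.1919  0.01  ]
```

```bash
python3 -m handwheel '[[-3,-8,0,-0.4,0.5,0,85],[0,0,-20,0,0,0,85],[0,0,-30,0,0,0,85],[0,0,-30,0,0,0,85],[0,0,-20,0,0,0,85],[0,0,0,0,0,0,85]]'; python3 -c "from h import *;st()"
```

```text
clock: 34.1
tcp_pos: [0.4582, -0.1003, 0.0931]
orientation: [-0.16, 1.565, 0.156]
wrist_force: [1.0, -0.7, 0.7]
gripper_width: 0.995
t 34.1 tcp [ 458.2 -100.3   93.1] jaw 11.5 tilt [ 0.    -0.003] w 85.0 F [ 1.  -0.7  0.7]
```

```bash
python3 -m handwheel '[[-2.5,-2,0,0.2,0,0,85],[0,0,-15,0,0,0,85],[0,0,-20,0,0,0,85],[0,0,-15,0,0,0,85],[0,0,-8,0,0,0,85],[0,0,0,0,0,0,85]]'; python3 -c "from h import *;st()"
```

```text
clock: 34.85
tcp_pos: [0.4573, -0.1024, 0.034]
orientation: [-0.158, 1.561, 0.159]
wrist_force: [0.2, -0.1, 0.6]
gripper_width: 0.994
t 34.85 tcp [ 457.3 -102.4   34. ] jaw 11.6 tilt [0.004 0.001] w 84.9 F [ 0.2 -0.1  0.6]
```

```bash
python3 -m handwheel '[[-2,0,-4,0,0,0,85],[0,0,-2,0,0,0,85],[0,0,-1,0,0,0,85],[0,0,0,0,0,0,45],[0,0,0,0,0,0,45],[0,0,0,0,0,0,45],[0,0,0,0,0,0,45],[0,0,0,0,0,0,45],[0,0,0,0,0,0,45],[0,0,0,0,0,0,45]]'; python3 -c "from h import *;st()"; python3 -m handwheel '[[0,0,10,0,0,0,45],[0,0,20,0,0,0,45],[0,0,30,0,0,0,45],[0,0,35,0,0,0,45],[0,0,35,0,0,0,45],[0,0,35,0,0,0,45],[0,0,0,0,0,0,45]]'; python3 -c "from h import *;st()"
```

```text
clock: 36.1
tcp_pos: [0.4558, -0.1024, 0.0286]
orientation: [-0.158, 1.559, 0.16]
wrist_force: [-0.5, 0.5, 0.5]
gripper_width: 0.589
t 36.1 tcp [ 455.8 -102.4   28.6] jaw 11.6 tilt [0.006 0.002] w 50.3 F [-0.5  0.5  0.5]
clock: 36.98
tcp_pos: [0.4546, -0.1032, 0.2018]
orientation: [-0.156, 1.559, 0.158]
wrist_force: [0.4, 0.6, -2.3]
gripper_width: 0.591
t 36.98 tcp [ 454.6 -103.2  201.8] jaw 11.5 tilt [0.006 0.002] w 50.5 F [ 0.4  0.6 -2.3]
```

```bash
python3 -m handwheel '[[8,16,0,0,0,0,45],[14,27,0,0,0,0,45],[14,27,0,0,0,0,45],[14,27,0,0,0,0,45],[14,27,0,0,0,0,45],[14,27,0,0,0,0,45],[14,27,0,0,0,0,45],[14,27,0,0,0,0,45],[14,27,0,0,0,0,45],[14,27,0,0,0,0,45],[8,16,0,0,0,0,45],[0,0,0,0,0,0,45]]';  python3 -c "
from h import *;st();cv2.imwrite('pics/side2.png',imaging.capture('side'))"
```

```text
clock: 38.48
tcp_pos: [0.5955, 0.1922, 0.1895]
orientation: [-0.161, 1.576, 0.161]
wrist_force: [-0.3, -0.3, -1.4]
gripper_width: 0.591
t 38.48 tcp [595.5 192.2 189.5] jaw 11.7 tilt [-0.011 -0.001] w 50.5 F [-0.3 -0.3 -1.4]
```

View pics/side2.png

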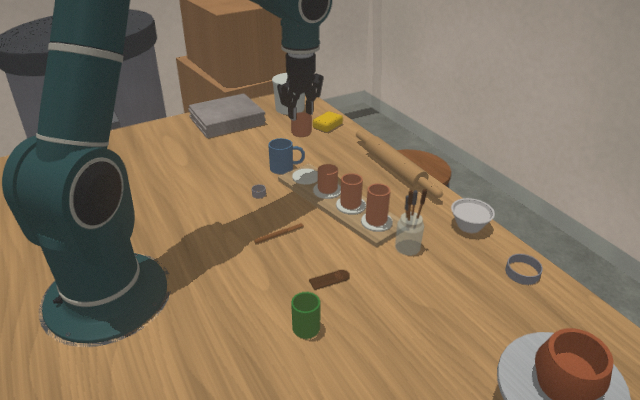

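The side view shows three beakers on their discs and the short one held upright at (301,125), above disc d at (306,175). The mug and jar are in place. I'll lower it.

```bash
python3 -m handwheel '[[5,-1,0,0,-0.5,0,45],[5,0,0,0,-0.4,0,45],[0,0,0,0,0,0,45],[0,0,-20,0,0,0,45],[0,0,-30,0,0,0,45],[0,0,-30,0,0,0,45],[0,0,-20,0,0,0,45],[0,0,-10,0,0,0,45],[0,0,0,0,0,0,45]]';  python3 -c "from h import *;st()"
```

```text
clock: 39.65
tcp_pos: [0.6037, 0.1864, 0.0718]
orientation: [-0.159, 1.562, 0.154]
wrist_force: [0.2, 0.5, -1.4]
gripper_width: 0.593
t 39.65 tcp [603.7 186.4  71.8] jaw 11.4 tilt [ 0.003 -0.003] w 50.6 F [ 0.2  0.5 -1.4]
```

```bash
python3 -m handwheel '[[2,4,-4,0.3,-0.1,0,45],[0,0,-5,0,0,0,45],[0,0,-2,0,0,0,45],[0,0,0,0,0,0,45]]';  python3 -c "from h import *;st()";python3 -m handwheel '[[0,0,-2,0,0,0,45],[0,0,-1,0,0,0,45],[0,0,-1,0,0,0,45],[0,0,0,0,0,0,45]]'
```

```text
clock: 40.15
tcp_pos: [0.6067, 0.1912, 0.0618]
orientation: [-0.154, 1.557, 0.159]
wrist_force: [-0.4, -0.3, -0.9]
gripper_width: 0.592
t 40.15 tcp [606.7 191.2  61.8] jaw 11.4 tilt [0.007 0.004] w 50.5 F [-0.4 -0.3 -0.9]
clock: 40.65
tcp_pos: [0.6069, 0.1912, 0.0579]
orientation: [-0.154, 1.557, 0.159]
wrist_force: [0.8, 0.4, -2.4]
gripper_width: 0.587
```

```bash
python3 -m handwheel '[[-1,0,-2,0,0,0,45],[0,0,-1,0,0,0,45],[0,0,-1,0,0,0,45],[0,0,-1,0,0,0,45],[0,0,0,0,0,0,45]]';for i in 1; do :; done; python3 -m handwheel '[[0,0,-0.8,0,0,0,45],[0,0,0,0,0,0,45]]';python3 -m handwheel '[[0,0,-0.8,0,0,0,45],[0,0,0,0,0,0,45]]';python3 -m handwheel '[[0,0,-0.8,0,0,0,45],[0,0,0,0,0,0,45]]'
```

```text
clock: 41.28
tcp_pos: [0.6058, 0.1912, 0.0525]
orientation: [-0.154, 1.557, 0.159]
wrist_force: [0.1, 0.4, -0.8]
gripper_width: 0.59
clock: 41.52
tcp_pos: [0.6058, 0.1911, 0.0517]
orientation: [-0.154, 1.557, 0.159]
wrist_force: [0.4, 0.6, -0.8]
gripper_width: 0.585
clock: 41.78
tcp_pos: [0.6059, 0.1912, 0.0509]
orientation: [-0.154, 1.557, 0.159]
wrist_force: [-0.4, -0.6, -1.7]
gripper_width: 0.587
clock: 42.02
tcp_pos: [0.6061, 0.1914, 0.0507]
orientation: [-0.154, 1.556, 0.159]
wrist_force: [-0.9, -0.4, -0.2]
gripper_width: 0.587
```

Touchdown came at 50.7 mm as predicted. I'll release, rise, and back the arm off for the final check.

```bash
python3 -m handwheel '[[0,0,0,0,0,0,70],[0,0,0,0,0,0,85],[0,0,0,0,0,0,85],[0,0,0,0,0,0,85],[0,0,10,0,0,0,85],[0,0,25,0,0,0,85],[0,0,35,0,0,0,85],[0,0,40,0,0,0,85],[0,0,40,0,0,0,85],[0,0,0,0,0,0,85]]'; python3 -m handwheel '[[-20,10,0,0,0,0,85],[-30,20,0,0,0,0,85],[-30,20,0,0,0,0,85],[-30,20,0,0,0,0,85],[-30,20,0,0,0,0,85],[-30,20,0,0,0,0,85],[-15,10,0,0,0,0,85],[0,0,0,0,0,0,85]]'; python3 - <<'E'
from h import *
st()
t=imaging.capture('top');s=imaging.capture('side');cv2.imwrite('pics/top3.png',t);cv2.imwrite('pics/side3.png',s)
cv2.imwrite('pics/fin.png',np.vstack([cv2.resize(t[110:220,170:430],None,fx=2.5,fy=2.5),cv2.resize(s[130:250,220:480],None,fx=2.5,fy=2.5)]))
E
```

```text
clock: 43.28
tcp_pos: [0.6061, 0.1908, 0.2089]
orientation: [-0.153, 1.554, 0.159]
wrist_force: [1.0, 0.2, -1.2]
gripper_width: 0.992
clock: 44.28
tcp_pos: [0.4135, 0.3123, 0.2082]
orientation: [-0.153, 1.556, 0.158]
wrist_force: [0.4, -1.0, -0.4]
gripper_width: 0.99
t 44.27 tcp [413.5 312.3 208.2] jaw 11.4 tilt [0.009 0.004] w 84.5 F [ 0.4 -1.  -0.4]
```

View pics/fin.png

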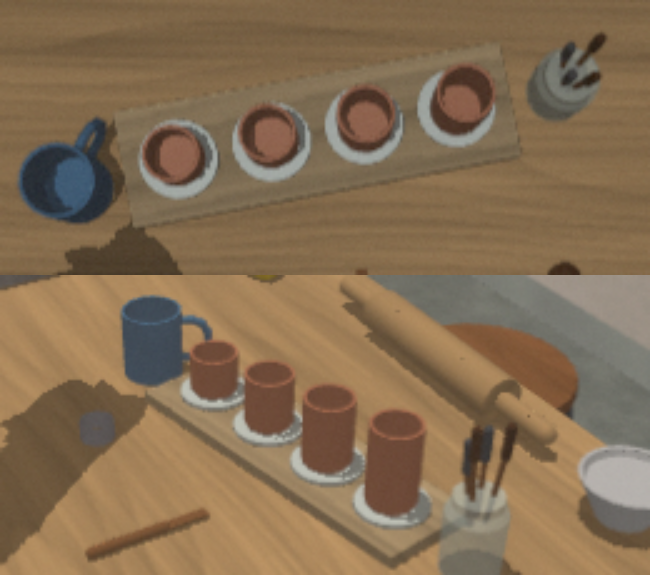

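All four beakers stand upright on their discs, shortest at the mug end and tallest at the jar end. The jar and mug look unmoved. I'll check the rim centres and the jar and mug shift numerically.

```bash
python3 - <<'E'
from h import *
D=dict(d=(.6062,.191),c=(.6246,.0985),b=(.6426,.0048),a=(.6603,-.0883))
for k,uv,sv,z in (('d',(173,154),(214,354),.072),('c',(268,133),(269,376),.087),('b',(366,116),(328,398),.102),('a',(463,97),(397,424),.117)):
    p=plane('top',(170+uv[0]/2.5,110+uv[1]/2.5),z)[:2];q=plane('side',(220+sv[0]/2.5,130+(sv[1]-275)/2.5),z)[:2]
    print(k,'off mm top',np.round((p-D[k])*1000,1),'side',np.round((q-D[k])*1000,1))
t0=cv2.imread('pics/side0.png');t1=cv2.imread('pics/side3.png')
for n,(x,y,w,h) in dict(jar=(398,222,26,28),mug=(270,140,34,34)).items():
    r=cv2.matchTemplate(t1[y-8:y+h+8,x-8:x+w+8],t0[y:y+h,x:x+w],cv2.TM_CCOEFF_NORMED);print(n,'shift px',np.array(cv2.minMaxLoc(r)[3])-8,r.max())
E
```

```text
d off mm top [-1.7 -3.5] side [-3.4 -7.7]
c off mm top [-1.1 -2.7] side [-4.6 -8.6]
b off mm top [-4.5 -1.6] side [-4.6 -3.3]
a off mm top [-6.   1.8] side [-2.8 -2.5]
jar shift px [0 0] 0.9947526
mug shift px [0 0] 0.76890886
```

```bash
python3 -c "from h import *;print(ctrl.sign_off());st()"
```

```text
the job is handed in; nothing more can be done
None
the job is handed in; nothing more can be done
```

I set all four beakers on the discs in order of height, the tallest on disc_a next to the jar and the shortest on disc_d next to the mug. I handed the job in at about 44 s of the 93 s allowed. Each beaker was lowered in steps of 1 mm or less over the last few millimetres, and each touched down at the height predicted. I never touched the green look-alike.

**Last checks:**
- **Standing:** the final top and side pictures show every beaker upright with its foot on its disc.
- **Centring:** the gripper released each beaker within about 1 mm of the measured disc centre. Rim centres read by eye were off by 3–6 mm in the top view and up to about 10 mm in the side view. These readings disagree with each other by several millimetres, so I put it down to rough reading. All are within the 15 mm by which a disc overhangs the foot.
- **Jar and mug:** neither had moved by a pixel in the side view. The mug's image match was weaker (0.77), which I put down to changed shadows and the beaker now in front of it.

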